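# Set up the tea-light butter warmer for the table

### The arm

A 6-joint arm with a two-finger parallel gripper is mounted at the origin on a cart in front of the work surface, level with it; the furniture and walls round the work are solid. World frame = base frame: x ahead of the robot, y to its left, z up, the work surface at z = 0. Lengths are in m, angles in rad, forces in N, time in s.
With the tool pointing down it reaches from about 0.25 to 0.725 m from the base axis. Payload 9.7 kg.
Tool frame: the origin (TCP) lies at the very end of the fingers, on their centre line; the grasp point (between the pads) lies 19 mm behind it; z points along the fingers, y is the line along which they close (so a half turn about z gives the same grasp; the last joint's range is limited). The gripper opens to 85 mm and grips with 20 to 120 N. Pads are 22 mm wide; open, the fingers measure 114 mm over their backs; the gripper's body (76 mm by 85 mm) begins 54 mm behind the grasp point. The pads swing forward as they close: fully open they stand 13 mm farther back than shut.
Start: joints at [-1.101, 0.087, 0.176, 1.66, 0, 1.571], TCP at [0.249, -0.49, 0.231] pointing down, gripper open.
Joint ranges: [-3.13, 3.13], [-0.85, 1.81], [-1.15, 1.24], [-2.2, 2.28], [-1.44, 1.52], [-3.14, 3.14]. Speed limits (rad/s): [2.22, 2.22, 2.57, 3.14, 3.14, 3.14].

### API

Orientations are given as a unit quaternion [w, x, y, z].
In Python, from workcell import manip gives the robot as it stands. Calls block until the motion is done:
- manip.move_ptp(position, orientation): joint-space move of the TCP to a pose.
- manip.move_straight(position, rotation=None, feed=0.15, threshold=None): straight line of the TCP; rotation=None keeps the orientation; feed is the mean speed in m/s. With threshold (N) it stops when the force on the tool has changed by that much, and returns True; else False.
- manip.move_j(angles): joint-space move.
- manip.gripper_to(opening, squeeze=None): finger opening in m; squeeze is the grip in N (None keeps the last); returns when the fingers have stopped.
- manip.pause(seconds).
- manip.inverse_kinematics(position, orientation): joint angles nearest the present ones, or None.
- manip.sense(): the state.
- manip.camera(name): name is "side" or "top"; returns the picture (480x640x3 uint8, red, green, blue); there is no depth.
- manip.calibration(name): a dict with "intrinsics" (3x3 intrinsics, pixels), "view" (4x4, takes a point from world to camera coordinates). Camera axes: x right, y up, looking along -z (the intrinsics and any distortion apply to the point x, -y, -z); pixel columns grow to the right and rows downward; lengths in m; the calibration is good to about 2 mm. A picture is of the moment at which its call begins. calibration takes no time and is no camera call.
A pose or a line that the arm cannot do raises manip.Unreachable and nothing moves.
- manip.hand_in(): hands the job in; it is judged then, once.
The state is a dict: "t": time; "qpos": joint angles; "qvel": joint speeds; "joint_efforts": joint torques, N m; "tool_pos": TCP position; "ee_rot": TCP orientation; "contact_force": force on the tool from outside, world axes, zero at the start; "moment": the same for the moment, N m; "grip_width": finger opening in m; "grasp_force": force on a finger pad.
Only numpy, scipy, OpenCV 4.12 (cv2) and the standard library are available. Lean on these libraries where they do the work, as an engineer would, in place of code of your own. Each camera call takes 0.05 s, during which the arm holds its last target. There are 200 camera calls.

### The job

Set up the butter warmer: put the tea light in the round recess in its base, then lift the top dish straight off the nested stack and set it level, right way up and lengthwise on the warmer's two steel brackets, above the tea light. Stand the matchbox on the worktop to the left of the warmer and lay the teaspoon on the worktop to its right, both pointing front to back along the warmer's ends, level with the middle of the warmer, the middle of each about 4.5 cm out from the warmer's end. Leave the other two dishes stacked where they are and do not disturb the garlic or the lemon.

Things in the scene. Friction and masses are not known exactly. Their poses are not given: they have to be found in the camera images.
- warmer: Fixed butter warmer: dark wood block 86 (x) x 140 (y) x 14 mm, central round recess 52 mm wide, floor 10 mm up. Two steel brackets, 60 mm wide in x: uprights at y = +-41.5 to 45.5, level shelves out to +-65 with tops 54 mm up, upturned end lips (inner face +-61, top 64 mm). Open above, front and back. Origin: centre of the underside; x to the back, y left, z up; yaw within 0.25 rad.
- tea_light: Tea light, a round candle in a metal cup, 38 mm across, 15 mm high, 15 g; loose on the worktop. Origin: centre of its underside.
- dish_top: Topmost of three equal white dishes nested (1 mm play, 16 mm apart in height); the one to use. Rounded rectangle, rim 66 (x) x 122 (y) mm, 34 mm high, 150 g, flaring walls, foot 48 x 104 mm, upright collar (26 to 34 mm up, 66 mm across x; 8 mm free down to the next collar). Origin: centre of its underside, z up; y within 0.2 rad of world y.
- dish_mid: The middle dish of the nested stack, same shape; stays.
- dish_low: The lowest dish of the nested stack, same shape, standing on the worktop; stays.
- match_box: Matchbox standing on its narrow long side: 19 mm thick (its x), 53 mm long (its y), 36 mm high, 30 g. Origin: centre of its underside, z up.
- teaspoon: Metal teaspoon lying flat, 137 mm long (its x), 28 mm across the bowl, up to 13 mm high, 25 g. Origin: under the middle of its length, on the worktop. Grip it across its middle, where it is 8 to 20 mm wide.
- garlic: Garlic bulb, 53 mm wide and high, a bystander; origin at its underside.
- lemon: Lemon, 72 by 57 by 58 mm, a bystander; origin at its underside.
There are look-alikes about, which are no part of the job. What is shaped like the match_box but purple or red is not meant.

How it is judged:
By the outcome, as a careful person would: the job done as asked, in the order asked, and still so for the second after the job is handed in, with the robot touching nothing.
It also fails if it takes over 112 s, if anything falls off the work surface, if the arm or the gripper's body presses on something with over 40 N, if the wrist force passes 120 N, or if a joint passes its speed limit or range.

## Working session

There is one attempt and no reset: what is moved stays moved. The work goes in short steps, each a Python script; the robot and the scene stay as the last script left them, time stands still between calls to the robot, and variables do not carry over. Pictures are saved under pics/ and viewed, at most 14 in all, crops included, and the job is handed in when it is done.

```bash
mkdir -p pics
python3 - <<'E'
from workcell import manip
import cv2,numpy as np
for n in("top","side"):
    cv2.imwrite(f"pics/{n}0.png",manip.camera(n)[:,:,::-1]); c=manip.calibration(n); print(n,{k:np.round(v,4).tolist() for k,v in c.items()})
s=manip.sense();print(s)
E
ls
```

```text
top {'intrinsics': [[493.3885, 0.0, 305.9212], [0.0, 493.3885, 248.3551], [0.0, 0.0, 1.0]], 'view': [[-0.0384, -0.9992, -0.0069, -0.222], [0.9724, -0.0389, 0.23, -0.532], [-0.2301, 0.0021, 0.9732, -0.8296], [0.0, 0.0, 0.0, 1.0]]}
side {'intrinsics': [[481.3242, 0.0, 314.8549], [0.0, 481.3242, 241.292], [0.0, 0.0, 1.0]], 'view': [[0.9949, -0.0983, -0.0239, -0.5525], [0.067, 0.4633, 0.8837, 0.0339], [-0.0758, -0.8807, 0.4675, -1.0661], [0.0, 0.0, 0.0, 1.0]]}
{'t': 0.1, 'qpos': array([-1.10097510e+00,  8.74061310e-02,  1.75234526e-01,  1.65981814e+00,
       -2.25491229e-05,  1.57078606e+00]), 'qvel': array([-0.00281053,  0.00012846,  0.00112973,  0.00032898,  0.0008312 ,
        0.00139783]), 'joint_efforts': array([-2.82153524e-04, -5.21562195e+01,  4.65653300e+01,  1.59933855e-02,
        4.54674046e-05,  3.07459095e-05]), 'tool_pos': array([ 0.24890081, -0.49022634,  0.23066425]), 'ee_rot': array([-5.77694888e-04,  9.72533781e-01,  2.32761012e-01, -1.49849063e-04]), 'contact_force': array([-0.24148813, -0.03438829, -1.21269898]), 'moment': array([-0.04197392, -0.05369824,  0.04509486]), 'grasp_force': 0.0, 'grip_width': 0.08498023867552433}
pics
```

View pics/top0.png

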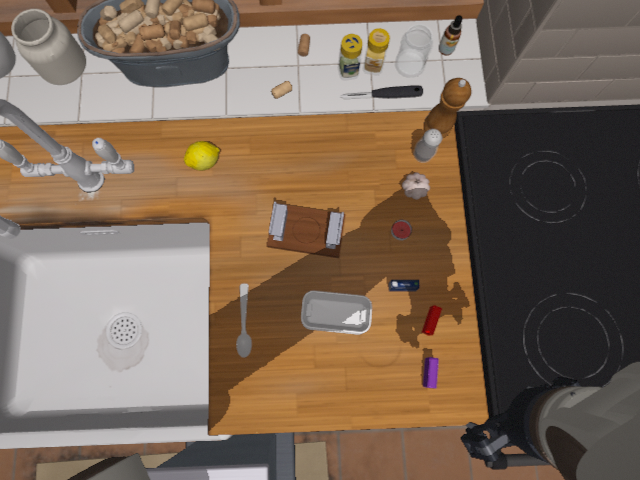

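View pics/side0.png

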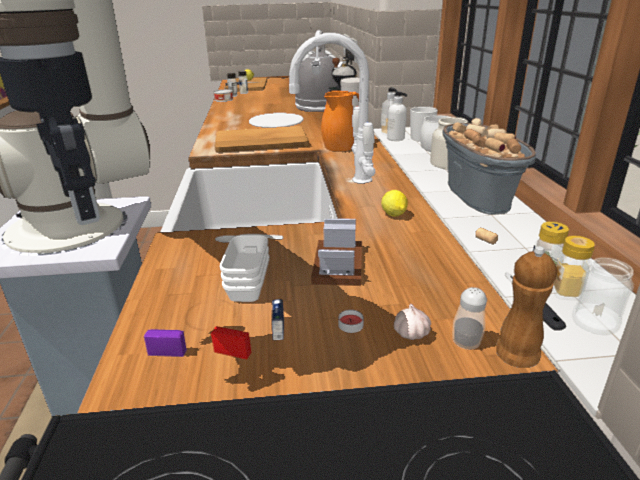

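The top view shows the warmer at about (306,230), the dish stack at (337,313), the tea light (red wax) at (401,230), the spoon at (244,320), the lemon at (202,155) and the garlic at (416,185). There are three matchbox-shaped things: dark blue (404,285), red (432,320) and purple (431,373). Red and purple are ruled out, so the blue one is meant. I'll confirm that in an enlarged crop.

Run:
```python
import cv2
a=cv2.imread("pics/top0.png")[190:390,205:455]; cv2.imwrite("pics/topc.png",cv2.resize(a,None,fx=3,fy=3,interpolation=cv2.INTER_CUBIC))
a=cv2.imread("pics/side0.png")[205:365,205:415]; cv2.imwrite("pics/sidec.png",cv2.resize(a,None,fx=3.7,fy=3.7,interpolation=cv2.INTER_CUBIC))
```

```text
(no output)
```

View pics/topc.png

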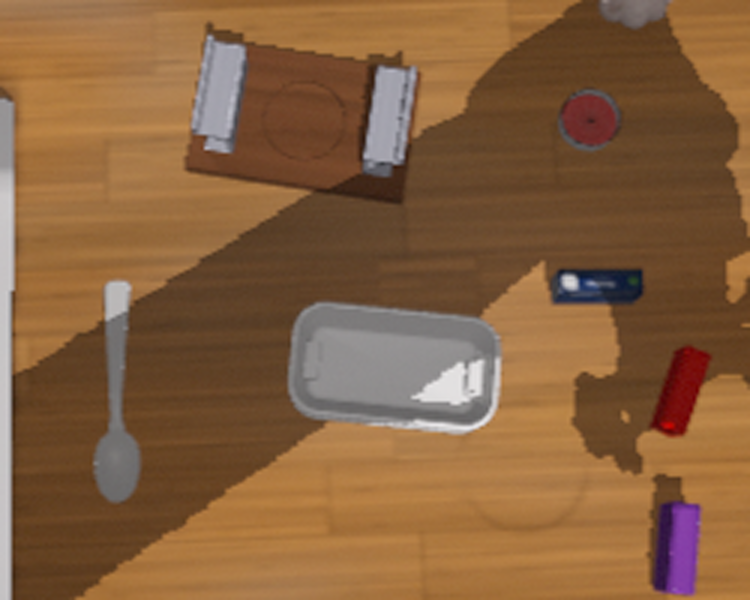

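View pics/sidec.png

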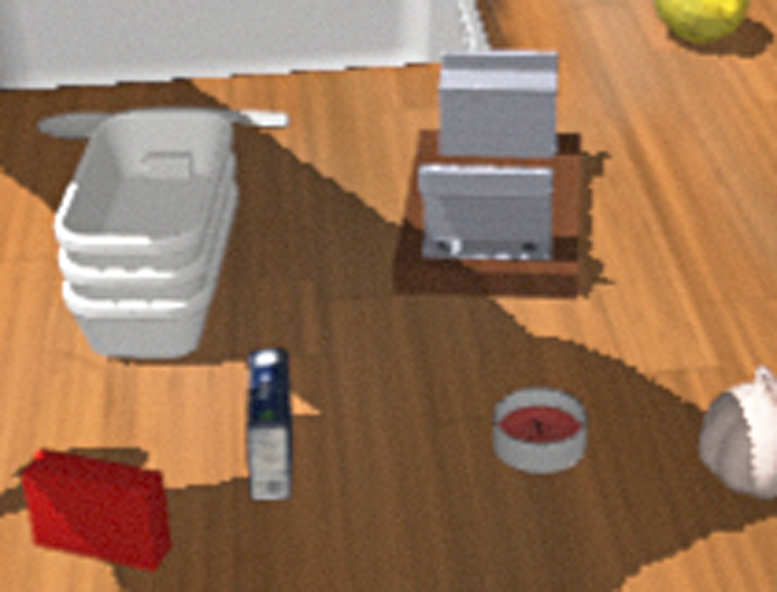

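The crops confirm the match_box as the upright dark blue box at top (404,285) and side (278,320); the others are red and purple. The tea light's wax is at top (401,230). Next step is measuring.

```bash
cat > h.py <<'E'
import cv2,numpy as np
from workcell import manip
def ray(n,uv):
    c=manip.calibration(n);K=np.array(c["intrinsics"]);V=np.array(c["view"])
    uv=np.atleast_2d(np.array(uv,float));d=np.c_[(uv-K[:2,2])/[K[0,0],K[1,1]],np.ones(len(uv))]*[1,-1,-1]
    return -V[:3,:3].T@V[:3,3],d@V[:3,:3]
def onz(n,uv,z):
    C,d=ray(n,uv);return C+d*((z-C[2])/d[:,2])[:,None]
def proj(n,P):
    c=manip.calibration(n);K=np.array(c["intrinsics"]);V=np.array(c["view"])
    p=np.atleast_2d(P)@V[:3,:3].T+V[:3,3];p=p*[1,-1,-1];return (p@K.T)[:,:2]/p[:,2:]
def blob(mask,seed,win):
    m=np.zeros(mask.shape[:2],np.uint8);x,y=seed;w,h=win
    m[y-h:y+h,x-w:x+w]=mask[y-h:y+h,x-w:x+w]
    k,l,s,_=cv2.connectedComponentsWithStats(m.astype(np.uint8))
    if k<2:return None
    return (l==1+np.argmax(s[1:,4])).astype(np.uint8)
def rectz(n,m,z):
    "min-area rect of a blob after casting its outline on a plane"
    c=max(cv2.findContours(m,cv2.RETR_EXTERNAL,cv2.CHAIN_APPROX_NONE)[0],key=len)[:,0]
    P=onz(n,c,z)[:,:2]*1000
    (cx,cy),(w,h),a=cv2.minAreaRect(P.astype(np.float32))
    if w<h: w,h,a=h,w,a+90
    a=(a+90)%180-90
    return np.round([cx,cy,w,h,a],1)   # mm, long side angle from world x, deg
E
cat > meas.py <<'E'
from h import *
t=cv2.imread("pics/top0.png");s=cv2.imread("pics/side0.png")
def ch(i):
    h=cv2.cvtColor(i,cv2.COLOR_BGR2HSV).astype(int);return h[...,0],h[...,1],h[...,2]
H,S,V=ch(t);hs,ss,vs=ch(s)
print("cams",ray("top",[0,0])[0].round(3),ray("side",[0,0])[0].round(3))
gray=S<60
d=blob(gray&(V>60),(337,313),(45,30));print("dish z66",rectz("top",d,.066),d.sum())
b=blob((H>100)&(H<130)&(S>60)|(0*H>1),(404,285),(22,12));print("box z36",rectz("top",b,.036),b.sum())
sp=blob(gray&(V>60),(244,320),(18,45));print("spoon z4",rectz("top",sp,.004),sp.sum())
cnt=max(cv2.findContours(sp,0,1)[0],key=len)[:,0];print("spoon px rng",cnt.min(0),cnt.max(0))
red=blob(((H>165)|(H<5))&(S>90),(401,230),(16,16));
ys,xs=np.nonzero(red);print("tea red",xs.mean(),ys.mean(),onz("top",[xs.mean(),ys.mean()],.012).round(4),rectz("top",red,.012))
tea=blob(gray|(red>0),(401,230),(16,16));print("tea ring z15",rectz("top",tea,.015))
reds=blob(((hs>165)|(hs<5))&(ss>90),(350,320),(18,12));ys,xs=np.nonzero(reds);print("tea side",xs.mean(),ys.mean(),onz("side",[xs.mean(),ys.mean()],.012).round(4))
for nm,c in(("L",(278,222)),("R",(335,228))):
    m=blob((S<60)&(V>90),c,(14,26));print("bracket",nm,rectz("top",m,.054),m.sum())
print("H,S,V base",[ (H[y,x],S[y,x],V[y,x]) for x,y in((306,225),(290,240),(300,205),(335,252),(300,262),(345,262),(404,285),(412,288))])
for nm,p in(("FL",(187,170)),("FR",(403,202))): print(nm,onz("top",np.array(p)/3+[205,190],.0 if 0 else .014).round(4))
print("recess",onz("top",np.array([304,120])/3+[205,190],.014).round(4))
E
python3 meas.py
```

```text
cams [ 0.318 -0.241  0.928] [ 0.467 -1.009  0.455]
dish z66 [ 405.8 -290.9  122.8   68.7   81.8] 2652
box z36 [ 453.1 -418.9   51.8   18.4   87.7] 236
spoon z4 [ 405.1 -121.5  133.6   27.6   -0.7] 591
spoon px rng [236 284] [251 356]
tea red 401.0414937759336 229.4688796680498 [[ 0.5645 -0.427   0.012 ]] [ 564.2 -426.9   33.1   32.7   13. ]
tea ring z15 [ 563.3 -426.1   40.4   34.8  -30.4]
tea side 350.55625 319.24375 [[ 0.567 -0.431  0.012]]
bracket L [ 578.4 -192.4   71.4   28.1  -11.2] 495
bracket R [ 558.3 -296.3   70.9   24.8  -11. ] 470
H,S,V base [(np.int64(11), np.int64(162), np.int64(113)), (np.int64(12), np.int64(165), np.int64(113)), (np.int64(16), np.int64(159), np.int64(167)), (np.int64(12), np.int64(155), np.int64(64)), (np.int64(14), np.int64(143), np.int64(91)), (np.int64(14), np.int64(141), np.int64(103)), (np.int64(111), np.int64(78), np.int64(114)), (np.int64(112), np.int64(117), np.int64(48))]
FL [[ 0.5403 -0.1694  0.014 ]]
FR [[ 0.514  -0.3054  0.014 ]]
recess [[ 0.5702 -0.245   0.014 ]]
```

```bash
cat > ov.py <<'E'
from h import *
W=np.array([.5697,-.2452]);wy=-.191
def fr(c,yaw,pts,z): 
    R=np.array([[np.cos(yaw),-np.sin(yaw)],[np.sin(yaw),np.cos(yaw)]]);p=np.array(pts)@R.T+c;return np.c_[p,np.full(len(p),z)]
def box(a,b):return [(a,b),(a,-b),(-a,-b),(-a,b)]
th=np.linspace(0,6.28,24);circ=lambda r:np.c_[r*np.cos(th),r*np.sin(th)]
L=[fr(W,wy,box(.043,.07),.014),fr(W,wy,box(.03,.065),.064),fr(W,wy,circ(.026),.014),fr((.407,-.2905),-.14,box(.033,.061),.066),fr((.4535,-.4185),-.04,box(.0095,.0265),.036),fr((.4535,-.4185),-.04,box(.0095,.0265),0),fr((.5645,-.4275),0,circ(.019),.015),fr((.5645,-.4275),0,circ(.019),0)]
out=[]
for n,(x,y,w,h) in(("top",(255,190,185,160)),("side",(205,205,185,160))):
    i=cv2.imread(f"pics/{n}0.png");s=4;i=cv2.resize(i[y:y+h,x:x+w],None,fx=s,fy=s,interpolation=cv2.INTER_CUBIC)
    for P in L:
        q=((proj(n,P)-[x,y]+.5)*s*8).round().astype(int);cv2.polylines(i,[q],True,(0,255,0),1,cv2.LINE_AA,3)
    cv2.imwrite(f"pics/ov_{n}.png",i[:600])
E
python3 ov.py
```

```text
(no output)
```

View pics/ov_top.png

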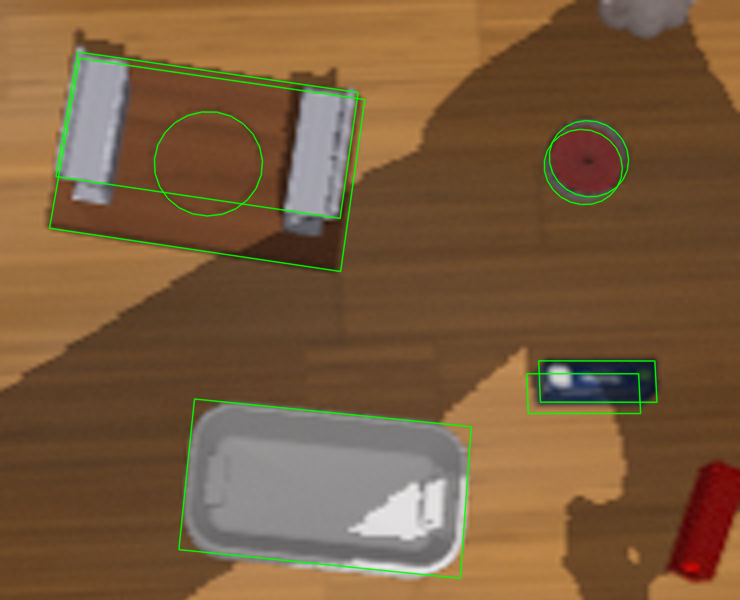

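View pics/ov_side.png

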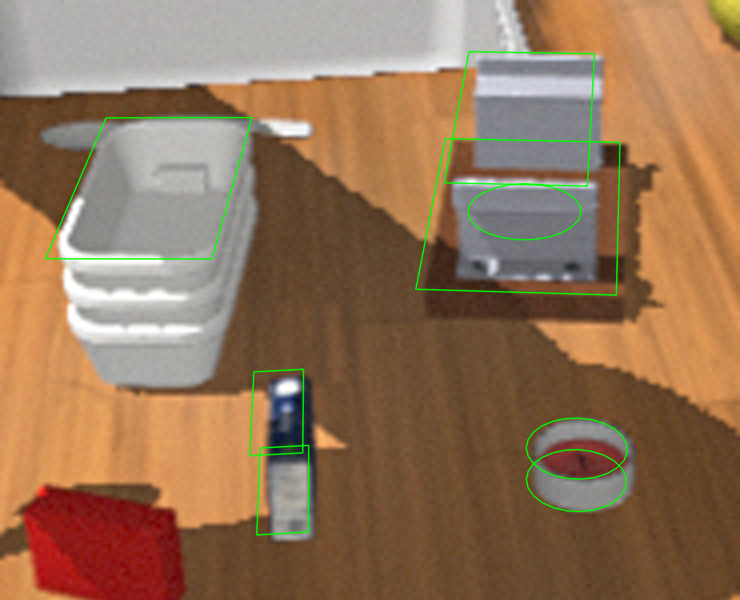

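The top overlay fits well: warmer centre about (0.570,-0.245), yaw -0.19. The side view differs by about 3 mm in x, which is calibration error split between the two views. I'll place the tea light first, then use its position in the recess as a hand-eye check.

```bash
cat >> h.py <<'E'
W=np.array([.571,-.2455]);WY=-.191
def wp(x,y):
    c,s=np.cos(WY),np.sin(WY);return W+[c*x-s*y,s*x+c*y]
def quat(phi):
    "tool down, fingers closing along world angle phi (mod pi), nearer joint-6 middle"
    a=(phi+np.pi/2)/2;return [0,np.cos(a),np.sin(a),0]
def best(p,phi):
    c=[]
    for f in(phi,phi+np.pi):
        q=manip.inverse_kinematics(p,quat(f))
        if q is not None:c.append((np.max(np.abs(np.array(q)-manip.sense()["qpos"])),f))
    return quat(min(c)[1])
def hover(xy,z,phi):
    p=[*xy,z];manip.move_ptp(p,best(p,phi))
def line(xy,z,feed=.15,th=None):return manip.move_straight([*xy,z],None,feed,th)
def st(m=""):
    s=manip.sense();print(m,round(s["t"],2),s["tool_pos"].round(4),"w",round(s["grip_width"],4),"gf",round(s["grasp_force"],1),"F",s["contact_force"].round(1))
def pic(tag):
    for n in("top","side"):cv2.imwrite(f"pics/{n}{tag}.png",manip.camera(n)[:,:,::-1])
E
python3 - <<'E'
from h import *
T=(.566,-.428)
manip.gripper_to(.056,20)
hover(T,.12,WY);st("hov")
line(T,.006,.12);st("down")
manip.gripper_to(.03,20);st("grip")
line(T,.10,.2);st("lift")
hover(W,.10,WY);line(W,.0175,.12,6);st("low")
manip.gripper_to(.054);st("rel")
line(W,.12,.25);st("up")
hover((.42,-.42),.2,-.14);pic("1");st()
E
```

```text
hov 1.8 [ 0.5652 -0.4289  0.1211] w 0.056 gf 0.0 F [-0.1  0.3 -0.3]
down 2.9 [ 0.5664 -0.4284  0.0071] w 0.0558 gf 0.0 F [-0.3 -0.1 -0.5]
grip 3.21 [ 0.5665 -0.4284  0.0072] w 0.0361 gf 20.1 F [-0.7 -0.4  5.5]
lift 3.83 [ 0.5658 -0.4278  0.0987] w 0.0364 gf 20.1 F [-0.6  1.  -0.6]
low 5.27 [ 0.5696 -0.2459  0.0162] w 0.036 gf 21.8 F [ 0.4 -0.4  2.9]
rel 5.58 [ 0.5691 -0.2452  0.0156] w 0.0541 gf 0.0 F [ 0.8 -0.3 -0.6]
up 6.15 [ 0.5712 -0.2456  0.1205] w 0.0541 gf 0.0 F [ 0.1  0.2 -0.1]
 7.22 [ 0.4208 -0.4189  0.1989] w 0.0542 gf 0.0 F [ 0.5  1.  -0.5]
```

Run:
```python
import cv2,numpy as np
a=cv2.imread("pics/top1.png")[185:345,255:425];b=cv2.imread("pics/side1.png")[205:365,205:375]
cv2.imwrite("pics/c1.png",np.hstack([cv2.resize(i,None,fx=2.35,fy=2.35,interpolation=2) for i in(a,b)]))
cv2.imwrite("pics/c1z.png",cv2.resize(a[10:80,0:100],None,fx=7,fy=7,interpolation=2))
```

```text
(no output)
```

View pics/c1.png

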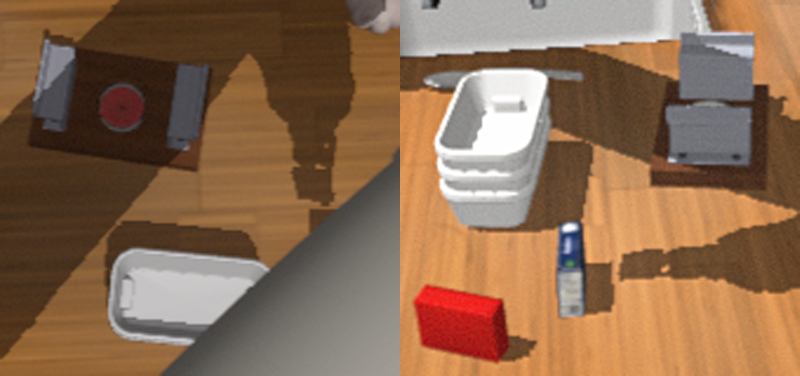

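View pics/c1z.png

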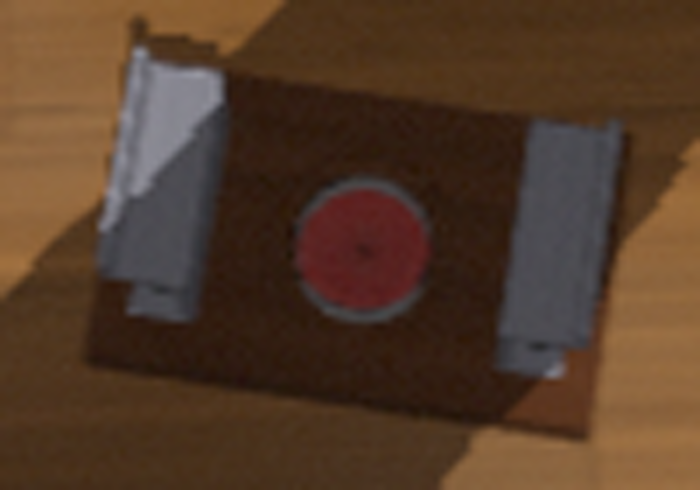

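The tea light is seated and centred in the recess, at top pixel (307,231). That agrees with the TCP at release to about 1 mm, so the top-camera estimates hold. Before gripping the 8 mm collar, I'll check in the side camera how far the fingertips sit back at a 66 mm opening.

Run:
```python
from h import *
print("tea",onz("top",[307,230.6],.020).round(4))
D=np.array([.4072,-.291]);Y=-.14
hover(D,.16,Y);manip.gripper_to(.066);manip.pause(.5)
s=manip.sense();st();pic("2")
p=s["tool_pos"];u=np.array([np.cos(Y),np.sin(Y),0]);v=np.array([-u[1],u[0],0])
i=cv2.imread("pics/side2.png");q=proj("side",[p])[0].astype(int);x0,y0=q-[70,60];k=5
i=cv2.resize(i[y0:y0+110,x0:x0+150],None,fx=k,fy=k,interpolation=2)
for z,c in((0,(0,0,255)),(.008,(0,255,0)),(.016,(255,0,0))):
    for sg in(-1,1):
        e=proj("side",[p+sg*u*.033-v*.011+[0,0,z],p+sg*u*.047-v*.011+[0,0,z]]);e=((e-[x0,y0]+.5)*k).astype(int)
        cv2.line(i,tuple(map(int,e[0])),tuple(map(int,e[1])),c,1)
cv2.imwrite("pics/tip.png",i)
manip.gripper_to(.083)
```

```text
tea [[ 0.5673 -0.2462  0.02  ]]
 8.59 [ 0.4072 -0.291   0.16  ] w 0.0656 gf 0.0 F [0.3 0.2 0.1]
```

View pics/tip.png

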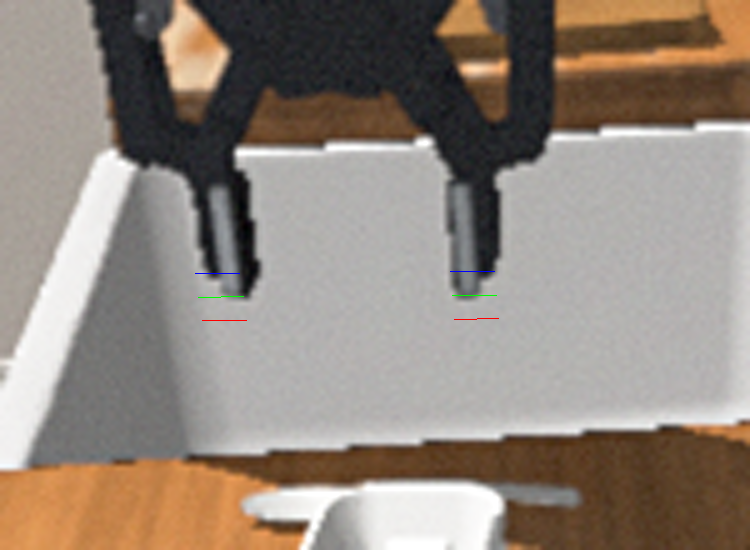

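The fingertips sit 8 mm behind the TCP at this opening (green line), as the geometry predicted. Next I pick the dish with the TCP at z = 0.046, putting the tips at 54 mm, between the two collars.

Run:
```python
from h import *
D=np.array([.4083,-.2912]);Y=-.14
hover(D,.16,Y);manip.pause(.3)
line(D,.075,.1);print("hit",line(D,.046,.03,8));manip.pause(.4);st("down")
manip.gripper_to(.05,35);manip.pause(.3);st("grip")
line(D,.052,.01);manip.pause(.2);st("lift6");pic("3a")
line(D,.17,.06);manip.pause(.3);st("lift");pic("3")
a=[cv2.resize(cv2.imread(f"pics/side3{t}.png")[150:310,180:370],None,fx=2.1,fy=2.1) for t in("a","")]
cv2.imwrite("pics/lift.png",np.hstack(a))
```

```text
hit False
down 12.07 [ 0.4083 -0.2912  0.046 ] w 0.083 gf 0.0 F [-0.2 -0.8  0.2]
grip 12.68 [ 0.4085 -0.2913  0.0463] w 0.0651 gf 39.7 F [-1.3  0.9  5.7]
lift6 13.63 [ 0.4083 -0.2912  0.052 ] w 0.0652 gf 39.0 F [-0.1 -0.  -1. ]
lift 16.15 [ 0.4083 -0.2912  0.1699] w 0.065 gf 39.0 F [ 0.2 -0.1 -1.4]
```

View pics/lift.png

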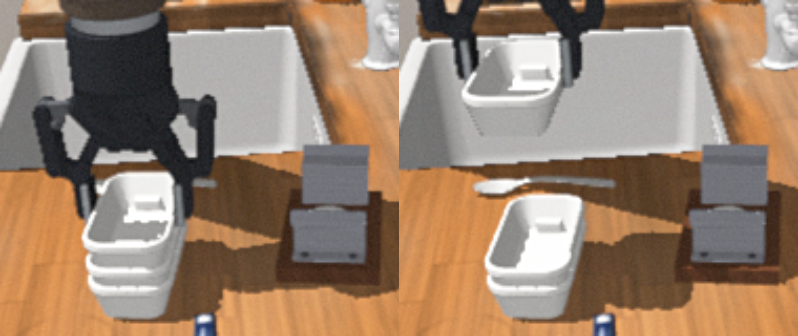

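Only the top dish came up: the force is -1.4 N, which is one dish, and the other two stayed nested. Now I place it on the brackets.

Run:
```python
from h import *
hover(W,.16,WY);manip.pause(.4);st("over")
line(W,.085,.05);manip.pause(.3);print("hit",line(W,.0665,.015,4));manip.pause(.2);st("touch")
manip.gripper_to(.082);manip.pause(.2);st("open")
line(W,.19,.1)
hover((.4535,-.4185),.2,-.04);pic("4");st("end")
a=[cv2.resize(cv2.imread(f"pics/{n}4.png")[y:y+130,x:x+130],None,fx=3,fy=3,interpolation=2) for n,x,y in(("top",245,175),("side",275,180))]
cv2.imwrite("pics/dish.png",np.hstack(a))
```

```text
over 17.37 [ 0.5707 -0.2459  0.1604] w 0.0652 gf 39.1 F [-0.  -0.3 -1.2]
hit True
touch 20.58 [ 0.5709 -0.2455  0.0676] w 0.0653 gf 39.8 F [-0.1 -1.1  5.6]
open 21.1 [ 0.5703 -0.2452  0.0663] w 0.0819 gf 0.0 F [ 1.3 -0.5  1.2]
end 23.43 [ 0.4545 -0.4173  0.1998] w 0.0818 gf 0.0 F [-0.4  0.3  0.2]
```

View pics/dish.png

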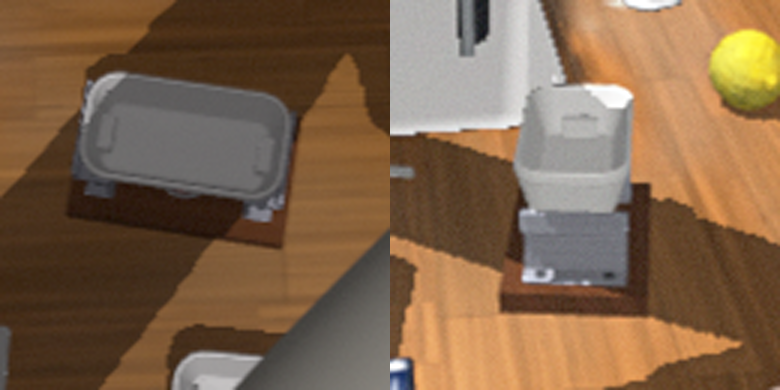

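The dish sits level on both brackets; contact came at z = 0.0676 against 0.068 expected. Next is the matchbox.

Run:
```python
from h import *
B=(.4543,-.4187)
manip.gripper_to(.042,20);hover(B,.12,-.04);manip.pause(.2)
line(B,.012,.08);manip.pause(.3);st("down")
manip.gripper_to(.01,20);manip.pause(.2);st("grip")
line(B,.16,.15)
L=wp(0,.115);hover(L,.16,WY+np.pi/2);manip.pause(.4);st("over")
line(L,.025,.08);print("hit",line(L,.0112,.015,3));manip.pause(.2);st("touch")
manip.gripper_to(.036);manip.pause(.2);line(L,.15,.1)
P=(.4065,-.1215);hover(P,.15,np.pi/2-.012);manip.gripper_to(.03);manip.pause(.2);st("end")
pic("5")
a=[cv2.resize(cv2.imread(f"pics/{n}5.png")[y:y+150,x:x+130],None,fx=3,fy=3,interpolation=2) for n,x,y in(("top",210,165),("side",275,150))]
cv2.imwrite("pics/mb.png",np.hstack(a))
```

```text
down 26.32 [ 0.4544 -0.4188  0.0122] w 0.0418 gf 0.0 F [ 1.3 -0.3 -0.2]
grip 26.85 [ 0.4543 -0.4188  0.0121] w 0.0182 gf 23.0 F [0.3 0.3 1.4]
over 29.59 [ 0.5927 -0.1331  0.16  ] w 0.0179 gf 22.7 F [ 0.3 -0.9  0.2]
hit True
touch 32.28 [ 0.5923 -0.1323  0.0146] w 0.0185 gf 22.7 F [-0.3 -0.3 -0. ]
end 35.51 [ 0.4068 -0.1215  0.1498] w 0.0302 gf 0.0 F [ 0.9 -0.4  0.8]
```

View pics/mb.png

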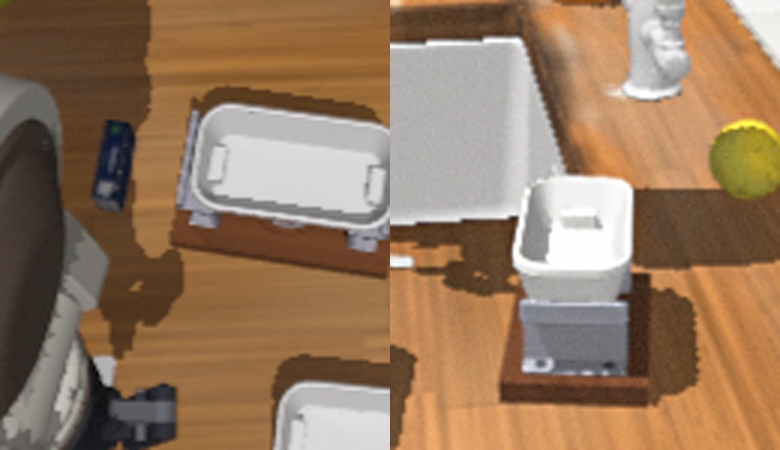

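The matchbox stands to the left of the warmer at top pixel (247,220), parallel to the warmer's end. Next is the spoon.

Run:
```python
from h import *
P=(.4065,-.1215)
line(P,.02,.08);manip.pause(.3);print("hit",line(P,.0015,.015,4));st("touch")
z=max(manip.sense()["tool_pos"][2]+.0007,.002);line(P,z,.01);manip.pause(.2)
manip.gripper_to(.002,25);manip.pause(.2);st("grip")
if manip.sense()["grip_width"]>.004:
    line(P,.17,.15);manip.pause(.2);st("lift")
    R=wp(0,-.115);hover(R,.17,WY+np.pi/2);manip.pause(.4);st("over")
    line(R,.02,.08);manip.pause(.3);print("hit",line(R,z,.015,4));manip.pause(.2);st("low")
    manip.gripper_to(.03);manip.pause(.2);line(R,.17,.1)
    hover((.3,-.45),.25,-1);manip.pause(.3);pic("6");st("end")
    cv2.imwrite("pics/fin.png",cv2.resize(cv2.imread("pics/top6.png")[140:365,180:455],None,fx=2.6,fy=2.6,interpolation=2))
```

```text
hit False
touch 39.07 [ 0.4066 -0.1215  0.0016] w 0.03 gf 0.0 F [ 0.7  0.2 -0.6]
grip 39.96 [ 0.4065 -0.1215  0.0024] w 0.0214 gf 24.5 F [-1.3  1.5  5. ]
lift 41.42 [ 0.4062 -0.1214  0.1694] w 0.0218 gf 24.4 F [-0.5  0.4 -0. ]
over 42.9 [ 0.5492 -0.358   0.1705] w 0.0216 gf 24.4 F [0.3 0.9 0.2]
hit True
low 46.17 [ 0.5488 -0.3585  0.0088] w 0.0214 gf 24.9 F [1.8 0.7 0.5]
end 49.86 [ 0.3004 -0.4498  0.2498] w 0.0301 gf 0.0 F [-0.5 -0.4  0.2]
```

View pics/fin.png

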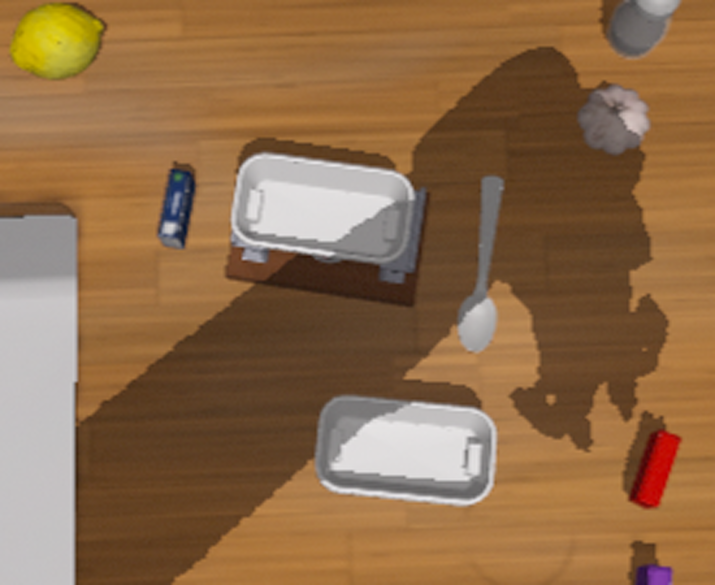

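The final picture shows the spoon to the right of the warmer at top pixel (365,242), the matchbox at (248,220) and the dish on the brackets. I'll measure these in the warmer's frame.

Run:
```python
from h import *
t=cv2.imread("pics/top6.png");h=cv2.cvtColor(t,cv2.COLOR_BGR2HSV).astype(int);H,S,V=h[...,0],h[...,1],h[...,2]
def loc(m,r):
    c,s=np.cos(WY),np.sin(WY);d=r[:2]-np.array([569.7,-245.2]);print(m,r,"warmer frame",(c*d[0]+s*d[1]).round(1),(-s*d[0]+c*d[1]).round(1),"ang",r[4]-np.degrees(WY))
g=(S<60)&(V>60)
loc("spoon",rectz("top",blob(g,(365,242),(14,42)),.004))
loc("box",rectz("top",blob((H>100)&(H<130)&(S>60),(248,220),(12,22)),.036))
loc("stack",rectz("top",blob(g,(337,313),(45,25)),.050))
# dish on warmer: rim back edge / ends in the picture
m=blob(g,(305,219),(42,28));loc("dish(+brackets)",rectz("top",m,.088))
for p in((232,205),(414,190),(245,160),(410,178)):pass
print(onz("top",np.array([[232,205],[414,225],[325,157],[320,254]])/2.6+[180,140],.086).round(4))
```

```text
spoon [ 547.7 -356.1  133.    27.1   -7.1] warmer frame -0.5 -113.1 ang 3.843493886998724
box [ 590.5 -135.7   53.6   18.5  -11. ] warmer frame -0.4 111.5 ang -0.0565061130012765
stack [ 406.7 -291.   122.9   68.3   81.9] warmer frame -151.3 -75.9 ang 92.84349388699873
dish(+brackets) [ 564.3 -243.3  129.9   77.8   80.2] warmer frame -5.7 0.8 ang 91.14349388699873
[[ 0.5735 -0.1794  0.086 ]
 [ 0.5543 -0.3031  0.086 ]
 [ 0.6055 -0.2444  0.086 ]
 [ 0.5365 -0.2384  0.086 ]]
```

```bash
python3 -c "
from workcell import manip
print(manip.hand_in())"
```

```text
the job is handed in; nothing more can be done
None
```

I handed the job in at about 50 s on the robot's clock; the hand-in gave no verdict. The tea light, dish, matchbox and spoon were placed in the order asked: the spoon lies about 4° off the warmer's axis, both side pieces measured about 4.2–4.3 cm out against the 4.5 cm asked, and the stack stayed put with the garlic and lemon untouched.

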